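# Gauge a sprayer coupling in the counter caliper

### The job

Stand the brass sprayer coupling upright (thin end up) on the bed of the counter caliper, between its two jaws, and let go of it. Then slide the moving jaw shut on it by its lug, gently, until the pointer of the sprung jaw stands between the two black marks, never driving the sprung jaw to its stop. Leave the caliper closed on the coupling like that, and do not disturb the ring nut, the bottle or the carton.

Things in the scene. Friction and masses are not known exactly. Their poses are not given: they have to be found in the camera images.
- coupling: Loose turned brass coupling, about 200 g, standing on the counter: a sleeve 32 mm in diameter and 36 mm high, with a thinner stub 24 mm in diameter and 30 mm high on top (66 mm in all). Origin: centre of its underside; z up along its axis.
- caliper: Steel bench caliper fixed to the counter; grey base plate 120 x 310 x 10 mm. Origin: on the counter, under the plate. y: the way the moving jaw slides shut, to the fixed head (y 106 to 160 mm); x: from the jaws' free ends to the beam (x 48 mm). Beam top 30 mm, jaws and head 38 mm, pointer 43 mm above the counter; only the lug is higher. Moving jaw x -45 to 62 mm, sprung jaw x -35 to 25 mm.
- bed (a point): Point on top of the base plate, 10 mm above the counter, in front of the sprung jaw's face (37 mm from it) and in line with its middle: a good place to stand the coupling. With the moving jaw open as at the start its face is 75 to 110 mm from the sprung jaw's.
- slide_jaw (a joint): Position of the moving jaw in m: the distance between its face and the sprung jaw's face at rest. 0 is shut, 0.112 wide open. Stiff slide (about 8 N of friction), stays where it is left.
- lug (a point): On the moving jaw: centre, at gripping height 62 mm above the counter, of the upright square lug 20 x 20 mm that rises from 36 to 76 mm above the counter over the beam, 45 mm behind the moving jaw's face. Pinch it or push it to slide the jaw.
- sprung_jaw (a joint): How far the spring-backed jaw at the fixed head has been pressed in, in m: 0 at rest, stop at 0.016; 0.4 N per mm. A dark pointer is fixed to it; it stands between the two black marks on the white plate of the head from 0.004 to 0.012.
- pointer_tip (a point): Tip of the sprung jaw's pointer, a dark bar 4 mm wide over the white plate on the fixed head; it moves along the caliper's y. The two black marks, each right across the white plate, lie 4 and 12 mm in front (+y) of where the tip rests.
- ring_nut: Loose brass ring nut, 44 mm outer diameter, 26 mm bore, 18 mm high; a bystander. Origin: centre of its underside.
- bottle: Loose small white bottle, 40 mm in diameter, 85 mm high; a bystander. Origin: centre of its underside.
- carton: Loose cardboard carton 70 x 50 x 100 mm; a bystander. Origin: centre of its underside.
There are look-alikes about, which are no part of the job. What is shaped like the coupling but green or purple is not meant.

How it is judged:
On the way, in this order (a step that is already met when the one before it is completed fails the run):
1. the coupling stands upright on the caliper's bed between the jaws, let go (x of coupling in the frame of caliper between -0.045 and 0.03 m and y of coupling in the frame of caliper between -0.02 and 0.09 m and z of coupling in the frame of caliper between 0.006 and 0.014 m and angle between coupling's own z axis and vertical below 0.1 rad and contact force between the fingers and coupling below 0.1 N), for 0.2 s.
2. the moving jaw is shut on the coupling and presses the sprung jaw until its pointer is between the marks (all of step 1 and value of joint sprung_jaw between 0.0035 and 0.0125 m and value of joint slide_jaw below 0.036 m), for 0.3 s.
At the end, for the whole second after the job is handed in: The coupling stands upright (within 0.1 rad, thin end up), at rest and released, on the caliper's bed between the jaws; the moving jaw is shut on it (less than 36 mm) and the sprung jaw stays pressed in by 3.5 to 12.5 mm, its pointer between the marks (all of step 2 and linear speed of coupling below 0.01 m/s); the robot touches nothing.
It fails at once if the sprung jaw is driven to its stop (pressed in more than 15.5 mm, over 6 N) (value of joint sprung_jaw above 0.0155 m).
It fails at once if the ring nut is moved more than 30 mm or tipped (distance of ring_nut from where it was at the start of the episode above 0.03 m or angle between ring_nut's own z axis and vertical above 0.4 rad).
It fails at once if the bottle is moved more than 30 mm or tipped (distance of bottle from where it was at the start of the episode above 0.03 m or angle between bottle's own z axis and vertical above 0.4 rad).
It fails at once if the carton is moved more than 30 mm or tipped (distance of carton from where it was at the start of the episode above 0.03 m or angle between carton's own z axis and vertical above 0.4 rad).
It also fails if it takes over 61 s, if anything falls off the work surface, if the arm or the gripper's body presses on something with over 40 N, if the wrist force passes 120 N, or if a joint passes its speed limit or range.

### The arm

A 6-joint arm with a two-finger parallel gripper is mounted at the origin on the work surface. World frame = base frame: x ahead of the robot, y to its left, z up, the work surface at z = 0. Lengths are in m, angles in rad, forces in N, time in s.
With the tool pointing down it reaches from about 0.4 to 0.825 m from the base axis. Payload 7 kg.
Tool frame: the origin (TCP) lies on the centre line of the jaws, within the pads' length; the fingertips stand 14 mm ahead of it and the grasp point (between the pads) lies 5 mm behind it; z points along the fingers, y is the line along which they close (so a half turn about z gives the same grasp; the last joint's range is limited). The gripper opens to 85 mm and grips with 20 to 120 N. Pads are 22 mm wide; open, the fingers measure 114 mm over their backs; the gripper's body (76 mm by 85 mm) begins 54 mm behind the grasp point. The pads swing forward as they close: fully open they stand 13 mm farther back than shut.
Start: joints at [1.429, 0.359, 0.012, 0, -1.224, -0.288], TCP at [0.281, 0.614, 0.245] pointing down, gripper open.
Joint ranges: [-3.07, 3.07], [-1.43, 2.12], [-1.02, 1.25], [-3.03, 1.67], [-3.05, -0], [-3.03, 3.03]. Speed limits (rad/s): [2.39, 2.39, 3.01, 3.14, 3.14, 3.14].

### API

Orientations are given as a rotation vector (axis times angle).
In Python, from plant import ctrl gives the robot as it stands.
- The arm moves only by the shell command python3 -m crank 'ROWS' [FORCE]. ROWS is JSON, a list of rows, each a list of 3 entries, a list of its own where there are three numbers: the turn, a rotation vector about the tool's x, y, z in rad, then the shift along the tool's x, y, z in cm, then the finger opening in cm, from 0 to 8.54. A call has 1 to 8 rows; each row shifts and turns the commanded pose from where the row before left it, along the tool's axes as they then stand; what a row does not reach is not made up. A row lasts 1/12 s, in which the tool goes at most 41.7 mm and 7.16 degrees, less where a joint would pass 70% of its speed; a pose out of reach is approached as far as the arm can. A call is refused whole if a number of a shift passes 4.17 or a number of a turn 0.125, either way. A call with a gripper value outside its range is refused whole. The fingers move at their own pace and stop on an object; FORCE is the grip in N (left out, the last holds). Time passes only in rows, so rows that do not move let the fingers close. It gives the time, the measured TCP pose, the force, the opening and the grip force at its end, in the units of the state.
- ctrl.read_state(): the state, without advancing time (a new reading comes with each control period).
- ctrl.capture(name): name is "scene" or "top"; returns a dict with "color" (400x640x3 uint8, red, green, blue), "mtx" (3x3 intrinsics, pixels), "eye" and "attitude" of the camera in the world. Camera axes: x right, y down, z forward; pixel columns grow to the right and rows downward; lengths in m; the calibration is good to about 2 mm. A picture is of the moment at which its call begins. There is no depth.
- ctrl.job_done(): hands the job in; it is judged then, once.
The state is a dict: "time_s": time; "joints": joint angles; "joint_velocities": joint speeds; "tau": joint torques, N m; "ee_pos": TCP position; "orientation": TCP orientation; "contact_force": force on the tool from outside, world axes, zero at the start; "wrist_torque": the same for the moment, N m; "finger_gap": finger opening in m; "gripper_force": force on a finger pad.
Only numpy, scipy, OpenCV 4.12 (cv2) and the standard library are available. Lean on these libraries where they do the work, as an engineer would, in place of code of your own. Each camera call takes 0.05 s, during which the arm holds its last target. There are 200 camera calls.

## Working session

There is one attempt and no reset: what is moved stays moved. The work goes in short steps, Python scripts to look and compute and a shell command to move; the robot and the scene stay as the last step left them, time stands still between calls to the robot, and variables do not carry over. Pictures are saved under pics/ and viewed, at most 10 in all, crops included, and the job is handed in when it is done.

```bash
mkdir -p pics; ls; python3 - <<'E'
from plant import ctrl
import cv2,numpy as np
s=ctrl.read_state();print({k:np.round(v,3).tolist() for k,v in s.items()})
for n in("scene","top"):
    c=ctrl.capture(n);cv2.imwrite(f"pics/{n}0.png",c["color"][:,:,::-1]);print(n,np.round(c["mtx"],1).tolist(),c["eye"],np.array(c["attitude"]))
E
```

```text
pics
{'time_s': 0.0, 'joints': [1.429, 0.359, 0.011, -0.0, -1.224, -0.288], 'joint_velocities': [0.002, 0.0, 0.0, -0.0, 0.0, 0.0], 'tau': [-0.001, -58.332, 29.344, 6.937, -0.006, -0.0], 'ee_pos': [0.281, 0.613, 0.244], 'orientation': [3.068, -0.67, -0.0], 'contact_force': [-0.71, 0.701, 0.01], 'wrist_torque': [-0.045, 0.061, -0.015], 'gripper_force': 0.0, 'finger_gap': 0.085}
scene [[464.5, 0.0, 317.4], [0.0, 464.5, 197.6], [0.0, 0.0, 1.0]] [1.22536996 0.19578515 1.0265629 ] [-1.76630731 -2.01019863  0.63922574]
top [[505.5, 0.0, 325.2], [0.0, 505.5, 206.1], [0.0, 0.0, 1.0]] [0.43971646 0.10494523 1.37853851] [-2.16413959  2.19089174 -0.10722861]
```

View pics/scene0.png

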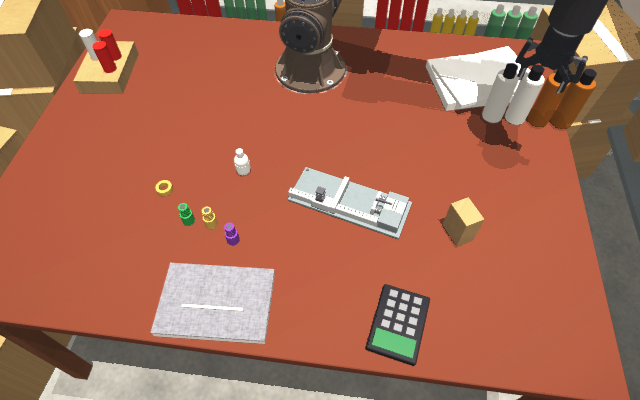

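View pics/top0.png

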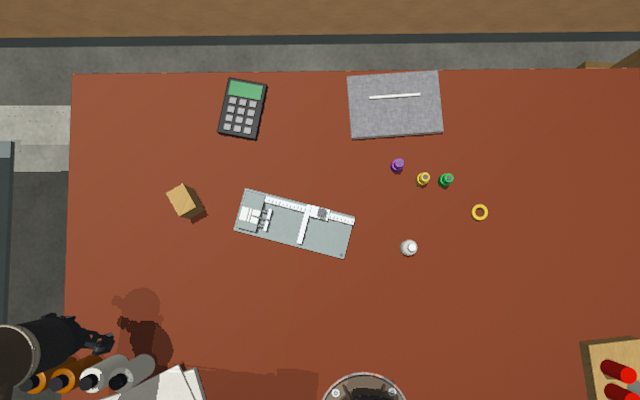

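Candidates, with scene pixel / top pixel:
- brass coupling: (208,217) / (424,179)
- green look-alike: (186,214) / (446,180)
- purple look-alike: (231,233) / (397,165)
- brass ring nut, flat with a hole: (164,187) / (480,212)

By the description I choose the brass one between green and purple. The caliper's head is on the left in the top view (+y), with the beam on the far side (+x).

```bash
cat > h.py <<'E'
from plant import ctrl
import cv2,numpy as np
from scipy.spatial.transform import Rotation as R
def cam(n):
    c=ctrl.capture(n);a=np.array(c["attitude"],float);c["R"]=R.from_rotvec(a).as_matrix() if a.size==3 else a;c["eye"]=np.array(c["eye"]);return c
def plane(c,uv,z):
    uv=np.atleast_2d(np.array(uv,float));d=np.c_[uv,np.ones(len(uv))]@np.linalg.inv(c["mtx"]).T@c["R"].T
    return c["eye"]+d*((z-c["eye"][2])/d[:,2])[:,None]
def proj(c,p):
    q=(np.atleast_2d(p)-c["eye"])@c["R"]@np.array(c["mtx"]).T;return q[:,:2]/q[:,2:]
def crop(c,u,v,w,h,k):
    return cv2.resize(c["color"][v:v+h,u:u+w,::-1],None,fx=k,fy=k,interpolation=cv2.INTER_CUBIC)
E
python3 - <<'E'
from h import *
t=cam("top");s=cam("scene")
print("base",proj(t,[0,0,0]),proj(s,[0,0,0]))
a=crop(t,225,180,140,85,5)
b=np.hstack([crop(t,385,150,35*2,30,5),crop(s,170,195,70,30,5)])
cv2.imwrite("pics/c1.png",np.vstack([a,b]))
for n,c,(u0,v0,u1,v1) in(("top",t,(385,150,500,230)),("scene",s,(150,175,245,250))):
    hsv=cv2.cvtColor(np.ascontiguousarray(c["color"][v0:v1,u0:u1]),cv2.COLOR_RGB2HSV)
    m=cv2.inRange(hsv,(18,100,70),(38,255,255))
    k,_,st,ce=cv2.connectedComponentsWithStats(m)
    for i in range(1,k):
        if st[i,4]>8: print(n,st[i]+[u0,v0,0,0,0],(ce[i]+[u0,v0]).round(1))
# plate by rect
g=t["color"].astype(int);m=((abs(g[:,:,0]-g[:,:,2])<45)).astype(np.uint8);m[:180]=0;m[265:]=0;m[:,:222]=0;m[:,365:]=0
cs,_=cv2.findContours(m,0,2);cc=max(cs,key=cv2.contourArea);r=cv2.minAreaRect(cc);bx=cv2.boxPoints(r);print(r,bx.tolist());P=plane(t,bx,.01);print(P.round(4).tolist(),np.linalg.norm(np.diff(P,axis=0),axis=1))
E
```

```text
base [[363.89919028 419.60174613]] [[310.32053891  68.24783664]]
top [415 172  15  14 135] [421.8 178.8]
top [471 204  17  17 179] [479.  211.8]
scene [155 180  18  16 197] [163.6 187.5]
scene [202 207  16  22 219] [209.1 218.3]
((293.8102722167969, 222.82359313964844), (115.46925354003906, 45.084754943847656), 14.774551391601562) [[232.23585510253906, 229.8973846435547], [243.7332305908203, 186.3032684326172], [355.38470458984375, 215.7498016357422], [343.8873291015625, 259.34393310546875]]
[[0.5041, 0.3472, 0.01], [0.6226, 0.3164, 0.01], [0.5384, 0.0134, 0.01], [0.4211, 0.0465, 0.01]] [0.12238978 0.31445995 0.12188689]
```

View pics/c1.png

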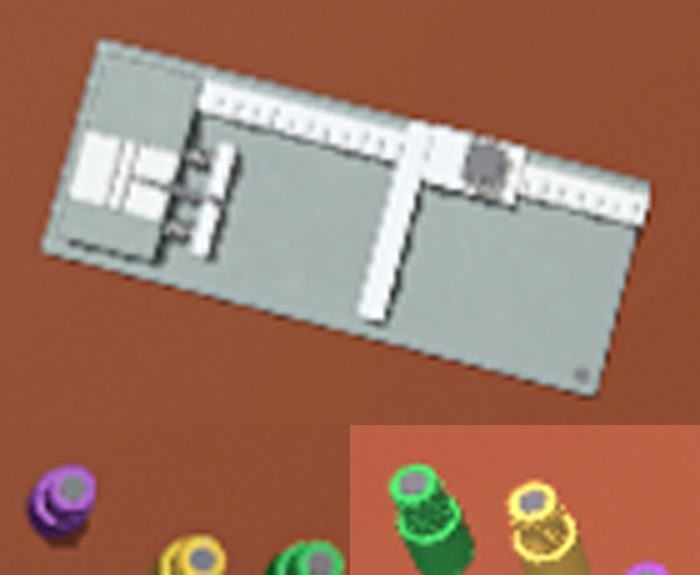

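The crop confirms it: the brass coupling is at top (425.6,177), scene (206.4,210). The sprung jaw's face centre is at top (270.2,220.6), the lug's top at (322.6,213), and the moving jaw's face between (306.6,210) and (296.6,243).

```bash
python3 - <<'E'
from h import *
t=cam("top");s=cam("scene")
f=lambda n,c,uv,z:print(n,plane(c,uv,z).round(4).tolist())
f("coup top",t,(425.6-.4,177-.4),.066);f("coup scene",s,(206.0,209.6),.066)
f("green top",t,(448.5,177.5),.066);f("purple",t,(399.2,162.7),.066)
f("nut",t,(479,211.8),.018);f("bottle",t,(410,246.5),.085);f("carton",t,(183,200),.1)
B=np.array([[0.5041,0.3472],[0.6226,0.3164],[0.5384,0.0134],[0.4211,0.0465]])
y=(B[0]+B[1]-B[2]-B[3]);y/=np.linalg.norm(y);x=np.array([y[1],-y[0]]);C=B.mean(0)
print("ydir ang",np.degrees(np.arctan2(y[1],y[0])),"centre",C,"x",x,"y",y)
px=lambda u,v:(225+u/5-.4,180+v/5-.4)
for n,uv,z in[("sprung a",(240,148),.038),("sprung b",(212,258),.038),("mov a",(408,155),.038),("mov b",(358,315),.038),("lug",(488,165),.076),("head r",(200,80),.038),("head l",(100,42),.01),("whiteplate",(130,178),.038)]:
    p=plane(t,px(*uv),z)[0];d=p[:2]-C;print(n,p.round(4),"cal",round(d@x*1000,1),round(d@y*1000,1))
E
```

```text
coup top [[0.6352, -0.168, 0.066]]
coup scene [[0.6347, -0.1702, 0.066]]
green top [[0.6321, -0.2292, 0.066]]
purple [[0.6729, -0.1007, 0.066]]
nut [[0.5445, -0.3207, 0.018]]
bottle [[0.4526, -0.1197, 0.085]]
carton [[0.5773, 0.4564, 0.1]]
ydir ang 74.51946328070156 centre [0.52155  0.180875] x [ 0.96372118 -0.26691102] y [0.26691102 0.96372118]
sprung a [0.5565 0.2352 0.038 ] cal 19.2 61.7
sprung b [0.4982 0.2502 0.038 ] cal -41.0 60.6
mov a [0.5517 0.1459 0.038 ] cal 38.4 -25.6
mov b [0.4671 0.1731 0.038 ] cal -50.4 -22.0
lug [0.5429 0.1035 0.076 ] cal 41.2 -68.9
head r [0.5932 0.2564 0.038 ] cal 48.9 91.9
head l [0.6179 0.314  0.01  ] cal 57.3 154.0
whiteplate [0.5412 0.2937 0.038 ] cal -11.1 114.0
```

```bash
python3 -m crank '[[[0,0,0],[2.94,2.56,0],5.5],[[0,0,0],[2.94,2.56,0],5.5],[[0,0,0],[2.94,2.56,0],5.5],[[0,0,0],[2.94,2.56,0],5.5],[[0,0,0],[2.94,2.56,0],5.5],[[0,0,0],[2.94,2.56,0],5.5],[[0,0,0],[2.94,2.56,0],5.5],[[0,0,0],[2.94,2.56,0],5.5]]'
python3 -m crank '[[[0,0,0],[2.94,2.56,0],5.5],[[0,0,0],[2.94,2.56,0],5.5],[[0,0,0],[2.94,2.56,0],5.5],[[0,0,0],[2.94,2.56,0],5.5],[[0,0,0],[2.94,2.56,0],5.5],[[0,0,0],[2.94,2.56,0],5.5],[[0,0,0],[2.94,2.56,0],5.5],[[0,0,0],[2.94,2.56,0],5.5]]'
python3 -m crank '[[[0,0,0],[2.94,2.56,0],5.5],[[0,0,0],[2.94,2.56,0],5.5],[[0,0,0],[2.94,2.56,0],5.5],[[0,0,0],[2.94,2.56,0],5.5],[[0,0,0],[2.94,2.56,0],5.5],[[0,0,0],[2.94,2.56,0],5.5],[[0,0,0.11],[0,0,0],5.5]]'
python3 -m crank '[[[0,0,0.12],[0,0,0],5.5],[[0,0,0.12],[0,0,0],5.5],[[0,0,0.12],[0,0,0],5.5],[[0,0,0.12],[0,0,0],5.5],[[0,0,0.12],[0,0,0],5.5],[[0,0,0.12],[0,0,0],5.5],[[0,0,0.12],[0,0,0],5.5],[[0,0,0.12],[0,0,0],5.5]]'
python3 -m crank '[[[0,0,0.12],[0,0,0],5.5],[[0,0,0.12],[0,0,0],5.5],[[0,0,0.111],[0,0,0],5.5],[[0,0,0],[0,0,0],5.5],[[0,0,0],[0,0,0],5.5]]'
```

```text
time_s: 0.97
ee_pos: [0.41, 0.3276, 0.2455]
orientation: [-3.069, 0.669, -0.0]
contact_force: [1.2, 0.7, -0.1]
finger_gap: 0.0552
gripper_force: 0.0
time_s: 1.63
ee_pos: [0.5386, 0.0433, 0.2457]
orientation: [-3.069, 0.669, -0.001]
contact_force: [0.8, 0.1, 0.4]
finger_gap: 0.055
gripper_force: 0.0
time_s: 2.22
ee_pos: [0.636, -0.1735, 0.244]
orientation: [3.026, -0.837, -0.001]
contact_force: [-0.2, 1.0, 0.3]
finger_gap: 0.0553
gripper_force: 0.0
time_s: 2.88
ee_pos: [0.6345, -0.1679, 0.2452]
orientation: [2.292, -2.148, -0.0]
contact_force: [-0.0, 0.4, 0.2]
finger_gap: 0.0551
gripper_force: 0.0
time_s: 3.3
ee_pos: [0.6345, -0.1679, 0.2453]
orientation: [1.894, -2.506, -0.0]
contact_force: [0.2, 0.1, 0.6]
finger_gap: 0.055
gripper_force: 0.0
```

```bash
python3 -m crank '[[[0,0,0],[0,0,3],5.5],[[0,0,0],[0,0,4],5.5],[[0,0,0],[0,0,4],5.5],[[0,0,0],[0,0,3.5],5.5],[[0,0,0],[0,0,0],5.5],[[0,0,0],[0,0,0],5.5]]'
python3 - <<'E'
from h import *
t=cam("top");s=cam("scene")
cv2.imwrite("pics/g1.png",np.hstack([crop(s,160,140,90,110,4),crop(t,375,140,90,110,4)]))
E
```

```text
time_s: 3.8
ee_pos: [0.6336, -0.1681, 0.0991]
orientation: [1.891, -2.504, -0.003]
contact_force: [1.4, -0.4, 1.6]
finger_gap: 0.0546
gripper_force: 0.0
```

View pics/g1.png

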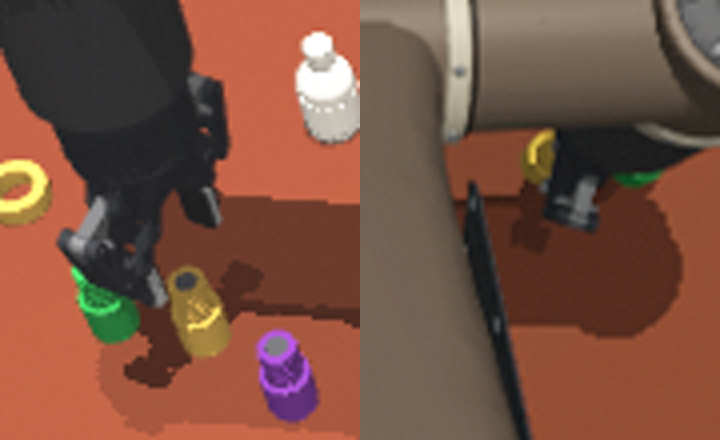

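The fingertips straddle the coupling's stub (crop: tips at (155,300) and (210,220), stub top at (187,280)), clear of green and purple. I go down and grip.

```bash
python3 -m crank '[[[0,0,0],[0,0,2],5.5],[[0,0,0],[0,0,2],5.5],[[0,0,0],[0,0,0.5],5.5],[[0,0,0],[0,0,0],5.5],[[0,0,0],[0,0,0],5.5]]' 
python3 -m crank '[[[0,0,0],[0,0,0],1.8],[[0,0,0],[0,0,0],1.8],[[0,0,0],[0,0,0],1.8],[[0,0,0],[0,0,0],1.8],[[0,0,0],[0,0,0],1.8],[[0,0,0],[0,0,0],1.8],[[0,0,0],[0,0,0],1.8],[[0,0,0],[0,0,0],1.8]]' 35
```

```text
time_s: 4.32
ee_pos: [0.6358, -0.168, 0.0574]
orientation: [-1.89, 2.507, -0.003]
contact_force: [-0.3, 0.1, 1.4]
finger_gap: 0.0549
gripper_force: 0.0
time_s: 4.98
ee_pos: [0.6353, -0.168, 0.0568]
orientation: [-1.89, 2.508, -0.002]
contact_force: [-0.6, 0.3, 6.0]
finger_gap: 0.0221
gripper_force: 34.0
```

```bash
python3 -m crank '[[[0,0,0],[0,0,-1],1.8],[[0,0,0],[0,0,-2],1.8],[[0,0,0],[0,0,-3],1.8],[[0,0,0],[0,0,-3],1.8],[[0,0,0],[0,0,-3],1.8],[[0,0,0],[0,0,0],1.8],[[0,0,0],[0,0,0],1.8],[[0,0,0],[0,0,0],1.8]]'
python3 - <<'E'
from h import *
s=cam("scene");t=cam("top")
cv2.imwrite("pics/g2.png",np.hstack([crop(s,160,120,90,130,4),crop(t,375,140,90,130,4)]))
E
```

```text
time_s: 5.65
ee_pos: [0.634, -0.1677, 0.1752]
orientation: [-1.889, 2.51, 0.001]
contact_force: [0.4, -0.6, -2.8]
finger_gap: 0.022
gripper_force: 34.7
```

View pics/g2.png

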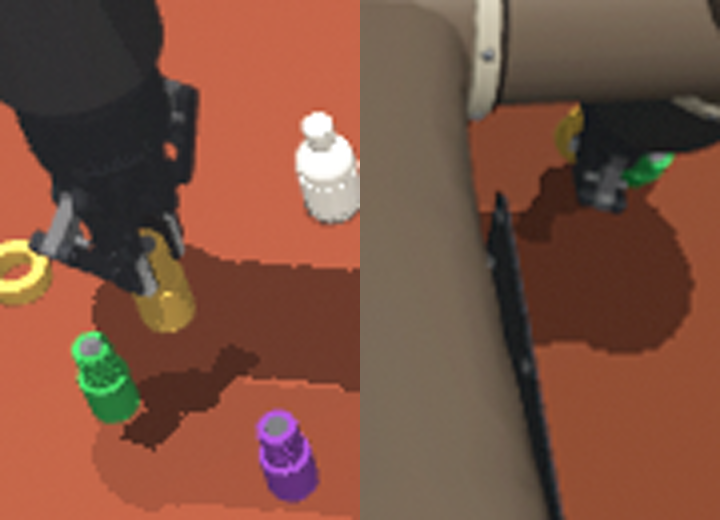

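The coupling is lifted and upright between the fingers (crop (165,290)). Now to the bed at about (0.517, 0.207).

```bash
python3 -m crank '[[[0,0,0],[-1.4,0.9,0],1.8],[[0,0,0],[-2.8,1.8,0],1.8],[[0,0,0],[-3.2,2.1,0],1.8],[[0,0,0],[-3.2,2.1,0],1.8],[[0,0,0],[-3.2,2.1,0],1.8],[[0,0,0],[-3.2,2.1,0],1.8],[[0,0,0],[-3.2,2.1,0],1.8],[[0,0,0],[-3.2,2.1,0],1.8]]'
python3 -m crank '[[[0,0,0],[-3.2,2.1,0],1.8],[[0,0,0],[-3.2,2.1,0],1.8],[[0,0,0],[-1.9,1.6,0],1.8],[[0,0,0],[-1.0,0.4,0],1.8],[[0,0,0],[0,0,0],1.8],[[0,0,0],[0,0,3],1.8],[[0,0,0],[0,0,3],1.8],[[0,0,0],[0,0,0],1.8]]'
python3 -m crank '[[[0,0,0],[0,0,2],1.8],[[0,0,0],[0,0,0],1.8],[[0,0,0],[0,0,0],1.8]]'
python3 - <<'E'
from h import *
s=cam("scene");t=cam("top")
cv2.imwrite("pics/p1.png",np.hstack([crop(s,280,130,140,110,3),crop(t,225,160,125,110,3)]))
E
```

```text
time_s: 6.42
ee_pos: [0.5507, 0.1005, 0.1741]
orientation: [1.888, -2.508, -0.001]
contact_force: [1.1, 0.3, -2.3]
finger_gap: 0.0222
gripper_force: 34.7
time_s: 7.08
ee_pos: [0.5151, 0.2028, 0.1095]
orientation: [1.881, -2.504, -0.001]
contact_force: [-2.2, -0.8, -2.7]
finger_gap: 0.0219
gripper_force: 34.7
time_s: 7.33
ee_pos: [0.5183, 0.2047, 0.0953]
orientation: [1.887, -2.508, 0.001]
contact_force: [0.2, -0.6, -1.2]
finger_gap: 0.022
gripper_force: 34.8
```

View pics/p1.png

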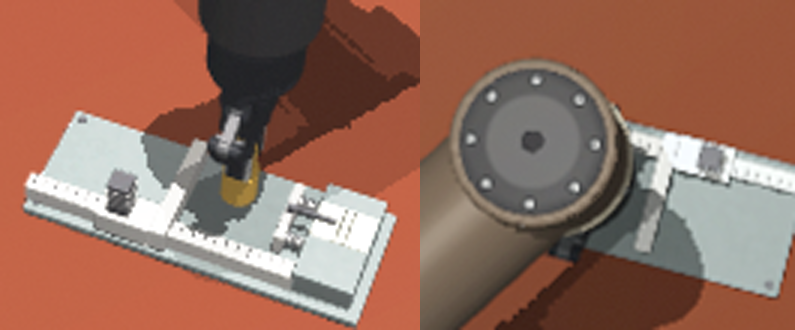

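The coupling hangs between the jaws (scene crop (240,190)), clear of both. I lower it until it touches.

```bash
python3 -m crank '[[[0,0,0],[0,0,1],1.8],[[0,0,0],[0,0,1],1.8],[[0,0,0],[0,0,0.4],1.8],[[0,0,0],[0,0,0],1.8],[[0,0,0],[0,0,0],1.8],[[0,0,0],[0,0,0],1.8]]'
python3 -m crank '[[[0,0,0],[0,0,0.2],1.8],[[0,0,0],[0,0,0],1.8],[[0,0,0],[0,0,0],1.8]]'
python3 -m crank '[[[0,0,0],[0,0,0.2],1.8],[[0,0,0],[0,0,0],1.8],[[0,0,0],[0,0,0],1.8]]'
```

```text
time_s: 7.93
ee_pos: [0.5184, 0.2059, 0.0714]
orientation: [1.89, -2.509, 0.0]
contact_force: [-0.4, -0.1, -2.1]
finger_gap: 0.0223
gripper_force: 34.9
time_s: 8.18
ee_pos: [0.5183, 0.2058, 0.0694]
orientation: [-1.89, 2.51, -0.0]
contact_force: [-0.4, 1.0, -1.9]
finger_gap: 0.0219
gripper_force: 34.9
time_s: 8.43
ee_pos: [0.5182, 0.2057, 0.0672]
orientation: [1.89, -2.509, 0.0]
contact_force: [0.4, -0.4, -1.9]
finger_gap: 0.0221
gripper_force: 34.9
```

```bash
python3 -m crank '[[[0,0,0],[0,0,0.1],1.8],[[0,0,0],[0,0,0],1.8],[[0,0,0],[0,0,0],1.8]]'
python3 -m crank '[[[0,0,0],[0,0,0.1],1.8],[[0,0,0],[0,0,0],1.8],[[0,0,0],[0,0,0],1.8]]'
```

```text
time_s: 8.68
ee_pos: [0.5185, 0.2059, 0.0669]
orientation: [-1.89, 2.509, -0.0]
contact_force: [-2.4, -0.4, 4.9]
finger_gap: 0.0218
gripper_force: 35.5
time_s: 8.93
ee_pos: [0.5186, 0.206, 0.0668]
orientation: [-1.89, 2.508, -0.001]
contact_force: [-5.1, 0.5, 15.2]
finger_gap: 0.0219
gripper_force: 36.6
```

Contact at the expected height. I release and rise.

```bash
python3 -m crank '[[[0,0,0],[0,0,-0.15],1.8],[[0,0,0],[0,0,0],1.8],[[0,0,0],[0,0,0],2.4],[[0,0,0],[0,0,0],3],[[0,0,0],[0,0,0],4],[[0,0,0],[0,0,0],5],[[0,0,0],[0,0,0],5],[[0,0,0],[0,0,0],5]]'
python3 -m crank '[[[0,0,0],[0,0,-1],5],[[0,0,0],[0,0,-2],5],[[0,0,0],[0,0,-3],5],[[0,0,0],[0,0,-4],5],[[0,0,0],[0,0,-2],5],[[0,0,0],[0,0,0],5],[[0,0,0],[0,0,0],5]]'
python3 - <<'E'
from h import *
s=cam("scene");print(ctrl.read_state()["ee_pos"])
cv2.imwrite("pics/p2.png",crop(s,280,150,140,100,5))
E
```

```text
time_s: 9.6
ee_pos: [0.5183, 0.2058, 0.0667]
orientation: [1.89, -2.51, 0.0]
contact_force: [-1.0, 0.3, -1.2]
finger_gap: 0.0497
gripper_force: 0.0
time_s: 10.18
ee_pos: [0.5189, 0.2063, 0.1892]
orientation: [-1.887, 2.506, 0.0]
contact_force: [-0.7, -1.0, -0.9]
finger_gap: 0.0499
gripper_force: 0.0
[0.51819673 0.2058061  0.18763489]
```

View pics/p2.png

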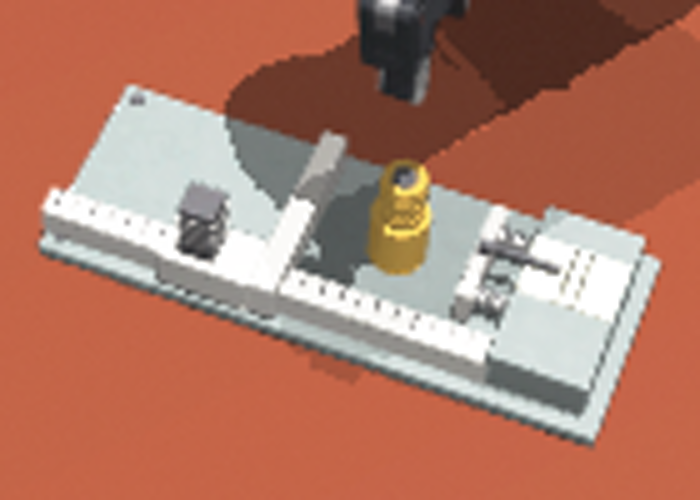

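The coupling stands upright and free (crop (400,220)), pointer tip at (558,268), lug at (203,215). I'll push the lug from behind with closed fingers: first go behind it, then down.

```bash
python3 -m crank '[[[0,0,0],[2.5,-1,0],0],[[0,0,0],[3.4,-1.4,0],0],[[0,0,0],[3.4,-1.4,0],0],[[0,0,0],[2.4,-1,0],0],[[0,0,0],[1,-0.4,0],0],[[0,0,0],[0,0,0],0],[[0,0,0],[0,0,0],0]]'
python3 -m crank '[[[0,0,0],[0,0,3],0],[[0,0,0],[0,0,3],0],[[0,0,0],[0,0,3],0],[[0,0,0],[0,0,3],0],[[0,0,0],[0,0,1],0],[[0,0,0],[0,0,0],0],[[0,0,0],[0,0,0],0]]'
python3 - <<'E'
from h import *
s=cam("scene");t=cam("top");print(ctrl.read_state()["ee_pos"])
cv2.imwrite("pics/l1.png",np.hstack([crop(s,280,140,140,110,3),crop(t,225,170,125,110,3)]))
E
```

```text
time_s: 10.82
ee_pos: [0.5328, 0.0688, 0.186]
orientation: [1.887, -2.51, -0.001]
contact_force: [-0.1, -0.2, -0.1]
finger_gap: -0.0
gripper_force: 0.0
time_s: 11.4
ee_pos: [0.5334, 0.07, 0.057]
orientation: [1.891, -2.508, 0.0]
contact_force: [0.9, 0.3, 0.3]
finger_gap: -0.0002
gripper_force: 0.0
[0.53434502 0.07022755 0.05838884]
```

View pics/l1.png

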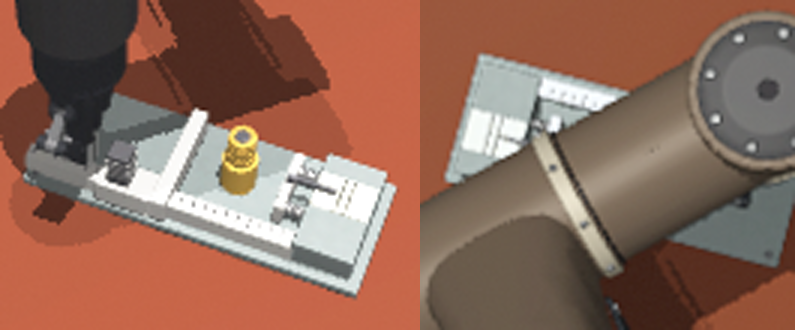

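Fingers are behind the lug with about 14 mm clearance. I push in stages, towards tool −x.

```bash
python3 -m crank '[[[0,0,0],[-0.6,0,0],0],[[0,0,0],[-0.6,0,0],0],[[0,0,0],[-0.6,0,0],0],[[0,0,0],[-0.6,0,0],0],[[0,0,0],[-0.6,0,0],0],[[0,0,0],[-0.6,0,0],0],[[0,0,0],[0,0,0],0],[[0,0,0],[0,0,0],0]]'
python3 -m crank '[[[0,0,0],[-0.3,0,0],0],[[0,0,0],[-0.3,0,0],0],[[0,0,0],[-0.3,0,0],0],[[0,0,0],[-0.3,0,0],0],[[0,0,0],[-0.3,0,0],0],[[0,0,0],[-0.3,0,0],0],[[0,0,0],[0,0,0],0],[[0,0,0],[0,0,0],0]]'
python3 - <<'E'
from h import *
s=cam("scene");print(ctrl.read_state()["ee_pos"])
cv2.imwrite("pics/l2.png",crop(s,280,150,140,100,5))
E
```

```text
time_s: 12.17
ee_pos: [0.5433, 0.1042, 0.0573]
orientation: [-1.89, 2.509, -0.0]
contact_force: [-1.0, -2.2, 1.7]
finger_gap: 0.0002
gripper_force: 1.1
time_s: 12.83
ee_pos: [0.5477, 0.1204, 0.0572]
orientation: [1.889, -2.509, 0.001]
contact_force: [-1.7, -6.6, 6.1]
finger_gap: -0.0
gripper_force: 3.3
[0.54769339 0.12042051 0.05717781]
```

View pics/l2.png

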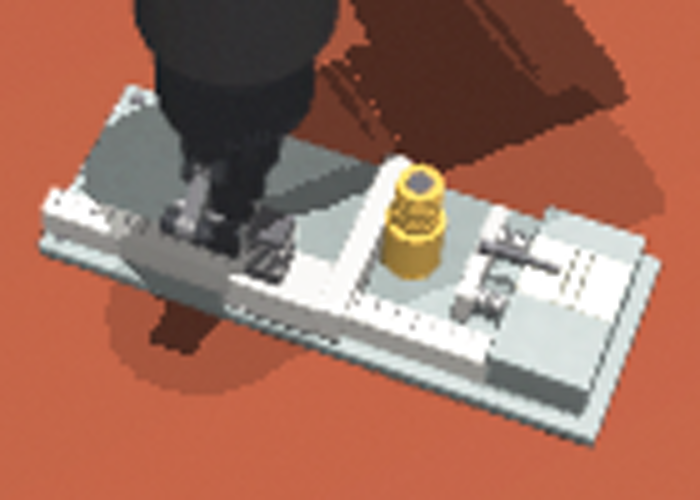

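The jaw has met the coupling and pushed it a few mm. Coupling top is now at crop (420,183), still upright, and the pointer is unmoved at (558,268). From here I track the coupling and pointer numerically.

```bash
cat > m.py <<'E'
from h import *
C=np.array([.52155,.180875]);X=np.array([.9637,-.2669]);Y=np.array([.2669,.9637])
s=cam("scene");rgb=s["color"]
hsv=cv2.cvtColor(np.ascontiguousarray(rgb),cv2.COLOR_RGB2HSV);m=cv2.inRange(hsv,(18,100,70),(38,255,255));m[:150]=0;m[260:]=0;m[:,:280]=0;m[:,420:]=0
u,v=np.where(m)[::-1];d=plane(s,(u.mean(),v.mean()),.04)[0][:2]-C
print("coupling(blob) x,y mm",(d@X*1000).round(1),(d@Y*1000).round(1),"tall",np.ptp(v)+1,"wide",np.ptp(u)+1)
g=rgb.astype(np.float32).mean(2)
ys=np.arange(84,142,2.)
for xx in(-15,-11,-7,2):
    P=np.array([np.r_[C+X*xx/1000+Y*y/1000,.042] for y in ys]);q=proj(s,P).astype(np.float32)
    print(xx,[f"{int(y)}:{int(a)}" for y,a in zip(ys,cv2.remap(g,q[None,:,0],q[None,:,1],cv2.INTER_LINEAR)[0])])
st=ctrl.read_state();e=st["ee_pos"][:2]-C;print("tcp y",(e@Y*1000).round(1),np.round(st["contact_force"],1))
E
python3 m.py
```

```text
coupling(blob) x,y mm -6.4 30.2 tall 23 wide 13
-15 ['84:185', '86:170', '88:148', '90:206', '92:248', '94:255', '96:254', '98:254', '100:255', '102:255', '104:254', '106:254', '108:254', '110:250', '112:189', '114:217', '116:253', '118:252', '120:213', '122:234', '124:253', '126:255', '128:255', '130:255', '132:255', '134:255', '136:255', '138:255', '140:252']
-11 ['84:144', '86:141', '88:145', '90:163', '92:188', '94:204', '96:213', '98:211', '100:198', '102:207', '104:213', '106:217', '108:231', '110:245', '112:224', '114:215', '116:251', '118:255', '120:239', '122:241', '124:253', '126:255', '128:255', '130:255', '132:255', '134:255', '136:255', '138:254', '140:254']
-7 ['84:90', '86:98', '88:106', '90:99', '92:91', '94:115', '96:131', '98:120', '100:98', '102:115', '104:130', '106:135', '108:170', '110:244', '112:191', '114:219', '116:254', '118:248', '120:193', '122:222', '124:254', '126:255', '128:255', '130:255', '132:255', '134:255', '136:255', '138:255', '140:249']
2 ['84:218', '86:218', '88:219', '90:233', '92:250', '94:255', '96:255', '98:255', '100:255', '102:255', '104:255', '106:255', '108:255', '110:255', '112:202', '114:226', '116:254', '118:253', '120:215', '122:231', '124:254', '126:255', '128:255', '130:255', '132:255', '134:255', '136:255', '138:255', '140:252']
tcp y -51.3 [-0.6 -6.2  5.2]
```

```bash
python3 -m crank '[[[0,0,0],[-0.2,0,0],0],[[0,0,0],[-0.2,0,0],0],[[0,0,0],[-0.2,0,0],0],[[0,0,0],[-0.2,0,0],0],[[0,0,0],[-0.2,0,0],0],[[0,0,0],[-0.2,0,0],0],[[0,0,0],[0,0,0],0],[[0,0,0],[0,0,0],0]]'
sed -i 's/for xx in.*/for xx in(-6,):/' m.py; python3 m.py
```

```text
time_s: 13.6
ee_pos: [0.5508, 0.1317, 0.0572]
orientation: [1.888, -2.508, 0.001]
contact_force: [-1.9, -8.2, 5.7]
finger_gap: 0.0002
gripper_force: 3.8
coupling(blob) x,y mm -6.2 41.6 tall 23 wide 12
-6 ['84:86', '86:89', '88:91', '90:81', '92:122', '94:129', '96:131', '98:107', '100:128', '102:131', '104:131', '106:125', '108:179', '110:249', '112:191', '114:202', '116:254', '118:254', '120:190', '122:207', '124:255', '126:255', '128:255', '130:255', '132:255', '134:255', '136:255', '138:255', '140:247']
tcp y -39.6 [-2.  -7.1  5.6]
```

```bash
python3 -m crank '[[[0,0,0],[-0.15,0,0],0],[[0,0,0],[-0.15,0,0],0],[[0,0,0],[-0.15,0,0],0],[[0,0,0],[-0.15,0,0],0],[[0,0,0],[0,0,0],0],[[0,0,0],[0,0,0],0]]'
python3 m.py
```

```text
time_s: 14.15
ee_pos: [0.5523, 0.1373, 0.0571]
orientation: [1.888, -2.508, 0.001]
contact_force: [-1.7, -7.0, 6.2]
finger_gap: -0.0001
gripper_force: 4.1
coupling(blob) x,y mm -6.8 47.0 tall 23 wide 13
-6 ['84:84', '86:89', '88:91', '90:82', '92:122', '94:129', '96:131', '98:108', '100:129', '102:131', '104:132', '106:125', '108:179', '110:249', '112:191', '114:202', '116:254', '118:254', '120:190', '122:208', '124:255', '126:255', '128:255', '130:255', '132:255', '134:255', '136:255', '138:255', '140:247']
tcp y -33.8 [-1.4 -7.9  6. ]
```

Pointer not moved yet; on in small steps.

```bash
python3 -m crank '[[[0,0,0],[-0.15,0,0],0],[[0,0,0],[-0.15,0,0],0],[[0,0,0],[-0.1,0,0],0],[[0,0,0],[0,0,0],0],[[0,0,0],[0,0,0],0]]'
python3 m.py
```

```text
time_s: 14.62
ee_pos: [0.5533, 0.1408, 0.0572]
orientation: [1.888, -2.508, 0.001]
contact_force: [-2.7, -9.3, 5.7]
finger_gap: 0.0002
gripper_force: 4.7
coupling(blob) x,y mm -6.7 50.7 tall 23 wide 13
-6 ['84:102', '86:88', '88:91', '90:81', '92:122', '94:130', '96:130', '98:107', '100:129', '102:132', '104:133', '106:108', '108:127', '110:128', '112:148', '114:201', '116:254', '118:254', '120:190', '122:207', '124:255', '126:255', '128:255', '130:255', '132:255', '134:255', '136:255', '138:255', '140:247']
tcp y -30.2 [ -1.9 -10.1   7.1]
```

```bash
python3 -m crank '[[[0,0,0],[-0.15,0,0],0],[[0,0,0],[-0.15,0,0],0],[[0,0,0],[-0.15,0,0],0],[[0,0,0],[0,0,0],0],[[0,0,0],[0,0,0],0]]'
python3 m.py
```

```text
time_s: 15.08
ee_pos: [0.5544, 0.1447, 0.0571]
orientation: [1.887, -2.507, 0.001]
contact_force: [-2.4, -10.1, 7.0]
finger_gap: 0.0002
gripper_force: 5.5
coupling(blob) x,y mm -6.8 54.4 tall 23 wide 13
-6 ['84:102', '86:88', '88:87', '90:79', '92:120', '94:130', '96:130', '98:107', '100:129', '102:131', '104:132', '106:108', '108:128', '110:129', '112:118', '114:122', '116:193', '118:254', '120:190', '122:208', '124:255', '126:255', '128:255', '130:255', '132:255', '134:255', '136:255', '138:255', '140:247']
tcp y -26.1 [ -2.2 -11.5   8. ]
```

The tip is at about 116 mm, between the marks at 112.7 and 120.7. I back off, rise and check.

```bash
python3 -m crank '[[[0,0,0],[0.5,0,0],0],[[0,0,0],[1.5,0,0],0],[[0,0,0],[1.5,0,0],0],[[0,0,0],[0,0,0],0],[[0,0,0],[0,0,-3],0],[[0,0,0],[0,0,-4],0],[[0,0,0],[0,0,-4],0],[[0,0,0],[0,0,-3],0]]'
python3 -m crank '[[[0,0,0],[3,0,0],0],[[0,0,0],[3,0,0],0],[[0,0,0],[0,0,0],0],[[0,0,0],[0,0,0],0],[[0,0,0],[0,0,0],0],[[0,0,0],[0,0,0],0]]'
python3 m.py; python3 -c "
from h import *
cv2.imwrite('pics/end.png',crop(cam('scene'),280,150,140,100,5))"
```

```text
time_s: 15.8
ee_pos: [0.5463, 0.1127, 0.2001]
orientation: [-1.888, 2.508, -0.001]
contact_force: [1.3, 0.2, -0.5]
finger_gap: -0.0001
gripper_force: 0.0
time_s: 16.3
ee_pos: [0.5294, 0.0557, 0.1967]
orientation: [-1.89, 2.509, -0.0]
contact_force: [-0.2, 0.3, -0.6]
finger_gap: 0.0002
gripper_force: 0.0
coupling(blob) x,y mm -6.5 54.5 tall 23 wide 13
-6 ['84:104', '86:89', '88:91', '90:81', '92:121', '94:127', '96:130', '98:107', '100:128', '102:130', '104:131', '106:108', '108:128', '110:128', '112:117', '114:121', '116:192', '118:254', '120:189', '122:207', '124:255', '126:255', '128:255', '130:255', '132:255', '134:255', '136:255', '138:255', '140:247']
tcp y -118.4 [-0.6  0.  -0.4]
```

View pics/end.png

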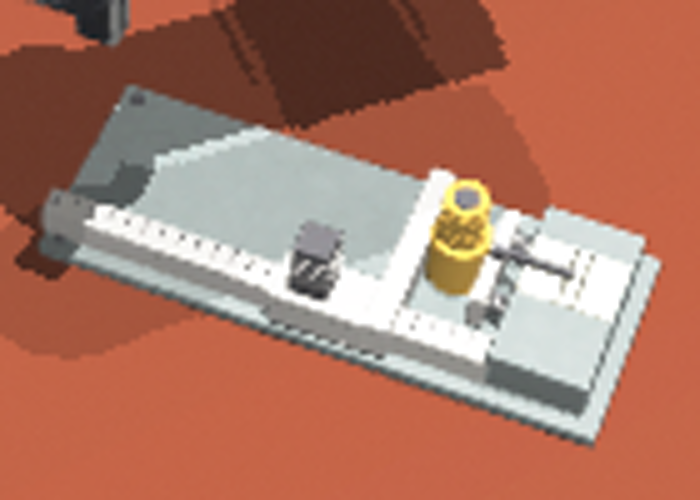

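The coupling stands upright, clamped between the jaws at (460,240). The pointer tip is between the marks at (572,272), and the robot is clear.

```bash
python3 -c "
from plant import ctrl
print(ctrl.job_done())"
```

```text
the job is handed in; nothing more can be done
None
```

The job is handed in (no verdict was returned): the brass coupling stands upright in the closed caliper with the sprung jaw pressed in about 7 mm and its pointer between the marks, the robot is clear, and nothing else was touched that I know of.

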